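# Set the light shutter behind a bench photometer's lift-off guard door

### The arm

A 7-joint arm with a two-finger parallel gripper is mounted at the origin on the work surface. World frame = base frame: x ahead of the robot, y to its left, z up, the work surface at z = 0. Lengths are in m, angles in degrees, forces in N, time in s.
With the tool pointing down it reaches from about 0.425 to 0.95 m from the base axis. Payload 4.7 kg.
Tool frame: the origin (TCP) lies at the very end of the fingers, on their centre line; the grasp point (between the pads) lies 19 mm behind it; z points along the fingers, y is the line along which they close (so a half turn about z gives the same grasp; the last joint's range is limited). The gripper opens to 87 mm and grips with 3 to 60 N. Pads are 19 mm wide; open, the fingers measure 117 mm over their backs; the gripper's body (75 mm by 190 mm) begins 51 mm behind the grasp point.
Start: joints at [-68.234, 26.849, -2.785, 87.806, 1.381, 65.374, -4.715], TCP at [0.268, 0.619, 0.223] pointing down, gripper open.
Joint ranges: [-148.3, 148.3], [-19.14, 114.17], [-79.39, 73.82], [5.75, 140.21], [-59.74, 239.74], [12.07, 113.84], [-152.46, 152.46]. Speed limits (degrees/s): [147.25, 147.25, 180, 180, 180, 180, 180].

### API

Orientations are given as a 3x3 rotation matrix whose columns are the frame's x, y, z axes.
In Python, from bench import manip, eoat, status, viewer, close_job gives the robot as it stands. Calls block until the motion is done:
- manip.goto(position, orientation): joint-space move of the TCP to a pose.
- manip.move_l(position, attitude=None, vel=0.15): straight line of the TCP; attitude=None keeps the orientation; vel is the mean speed in m/s.
- manip.move_joints(angles): joint-space move.
- eoat.gripper_open() and eoat.close_gripper(force=None): open the fingers fully, or close them until they stop; force is the grip in N (None keeps the last).
- manip.hold(seconds).
- manip.ik(position, orientation): joint angles nearest the present ones, or None.
- status.get_state(): the state.
- viewer.get_image(name): name is "scene" or "side" or "wrist"; returns the picture (480x640x3 uint8, red, green, blue); there is no depth.
- viewer.get_calibration(name): a dict with "fovy" (degrees; the focal length in pixels is half the picture's height over the tangent of half this angle, whatever the lens; pixels are square), "cx", "cy" (the principal point, pixels), "D" ([k1, k2, p1, p2, k3] as OpenCV has them; the pictures are not rectified), "rvec" (rotation vector, rad) and "tvec" (3), from world to camera coordinates, as OpenCV has them. Camera axes: x right, y down, z forward; pixel columns grow to the right and rows downward; lengths in m; the calibration is good to about 2 mm. A picture is of the moment at which its call begins: read the wrist's pose just before it. get_calibration takes no time and is no camera call; for the wrist camera it gives the pose at the moment of the call.
A pose or a line that the arm cannot do raises manip.PlanningError and nothing moves.
- close_job(): hands the job in; it is judged then, once.
The state is a dict: "clock": time; "joint_positions": joint angles; "qvel": joint speeds; "tau": joint torques, N m; "position": TCP position; "tool_rot": TCP orientation; "contact_force": force on the tool from outside, world axes, zero at the start; "moment": the same for the moment, N m; "gripper_width": opening from 0.0 (shut) to 1.0 (fully open); "finger_force": force on a finger pad.
Only numpy, scipy, OpenCV 4.12 (cv2) and the standard library are available. Lean on these libraries where they do the work, as an engineer would, in place of code of your own. Each camera call takes 0.05 s, during which the arm holds its last target. There are 200 camera calls.

### The job

Pinch the two sprung hinge pins of the photometer's guard door together, lift the door off and lay it gently, flat and right way up, inside the empty shallow steel tray, and let go of it. Slide the shutter in the uncovered well from its closed end to the very next stop, where it clicks and its larger hole stands over the light port. Then drop the door back onto the deck and let both pins spring home into their hinge plates; leave the other things on the bench as they stand.

Things in the scene. Friction and masses are not known exactly. Their poses are not given: they have to be found in the camera images.
- reader: Photometer: fixed white and grey bench instrument, 190 mm wide (y), about 210 mm long (x), top edge 161 mm high. Origin mid underside; x to its back (away from the robot at yaw 0), y to its left. Its flat deck rises towards the back. Deck axes: u = uphill, 0.45 rad (25.8 deg) above the instrument's x; y = its left; n = square off the deck, up and frontward.
- deck (a point): Middle of the deck's plane, 115 mm straight above the instrument's origin; its frame is the instrument's. Deck 210 (u) x 190 (y) mm. Around this point the door, when home, covers a well 114 (u) x 80 (y) mm whose bed (the shutter plate's top) lies 30 mm below the deck.
- hinge_line (a point): Middle of the hinge axis, which runs along u: 42 mm in y and 11 mm in n from the deck's middle; the instrument's frame. Two steel hinge plates stand on the deck, inner faces at u = +78 and -78 mm, 7 mm thick, 29 mm wide in y, 25 mm tall, each with a 13 mm square hole centred on this axis.
- door: Guard door: loose aluminium plate 150 (its x) x 108 (y) x 5 mm, 0.3 kg with its pins. Origin in its underside, midway along x, 4 mm to +y of the middle; z out of the upper face. Home: origin at the deck's middle, x along u, z along n. Two finger tabs near its centre of mass, at y = 0, x = +25.5 and -25.5 mm, work two sprung hinge pins.
- tab_upper (a point): Middle of the finger tab of the pin at the door's +x end (frame: the door's): upright steel plate 5 mm (x) x 22 mm (y), from 5 to 35 mm above the door's underside; this point is 20 mm above it. The tabs measure 56 mm over their outer faces. Squeezed together along the door's x they draw both pins in (28 mm when fully in), and the door can be lifted by that pinch; let go, the pins spring out.
- tab_lower (a point): The same for the tab of the pin at the door's -x end.
- door_pins (a point): Point on the door midway along the pins' axis (along its x): 42 mm in y and 11 mm above its underside; on point hinge_line when home. The round-ended steel pins, 8 mm thick, stick out 13 mm past the door's two ends, into the hinge plates.
- pin_upper (a joint): How far the pin at the door's +x (uphill) end is drawn in: 0 fully out, 0.014 m fully in (end then 1 mm inside the door's edge). Spring 3.5 N at 0, 8.4 N fully in.
- pin_lower (a joint): The same for the pin at the door's -x (downhill) end.
- shutter (a joint): Position of the shutter plate in the well, along the instrument's +y (left): 0 closed (start), click stops at 0, 0.022 and 0.044 m; a sprung ball draws it into the nearest stop; about 5 N are needed to leave one. The plate has a 16 mm and a 9 mm hole; at 0.022 the 16 mm hole stands over the light port in the bed, 34 mm uphill of the deck middle.
- shutter_knob (a point): Middle of the top of the shutter's upright grip: an aluminium block 12 mm (u) x 14 mm (y) x 22 mm tall (n) on the shutter plate, its top 8 mm below the deck plane. It stands at u = 0, at y = -22, 0 and +22 mm at the three stops. Frame as the deck axes: x along u, y left, z along n.
- tray: Shallow open steel tray, fixed, 230 (x) x 160 (y) x 12 mm, walls and floor 4 mm; origin in the middle of its underside. It stands left or right of the photometer.
- tube_rack: Bystander: white rack of capped glass tubes 200 (x) x 90 x 114 mm, loose; origin mid underside, as for all bystanders. It stands on the other side from the tray.
- wash_bottle: Bystander: clear bottle, 60 mm across, 190 mm tall.
- jar: Bystander: glass jar with aluminium lid, 70 mm across, 110 mm tall.
- dishes: Bystander: stack of three dishes, 88 mm across, 44 mm tall.
- tip_box: Bystander: blue box with clear lid, 92 x 72 x 57 mm.
- marker: Bystander: marker pen, 130 x 13 x 12 mm, lying along its x.
There are look-alikes about, which are no part of the job. Several things have the shape of the door; the one meant has the colours described above.

How it is judged (in metres and radians):
On the way, in this order (a step that is already met when the one before it is completed fails the run):
1. both hinge pins are drawn in while the door still lies on the deck (value of joint each of pin_upper, pin_lower above 0.0115 m and distance between door and deck below 0.012 m), for 0.05 s.
2. the door lies flat inside the tray, right way up, let go and at rest (x of door in the frame of tray between -0.035 and 0.035 m and y of door in the frame of tray between -0.035 and 0.035 m and z of door in the frame of tray below 0.012 m and angle between door's own z axis and vertical below 0.08 rad and contact force between door and the fingers below 0.05 N and linear speed of door below 0.02 m/s), for 0.2 s.
3. the shutter rests in its middle stop, let go, with the door still in the tray (value of joint shutter between 0.019 and 0.025 m and x of door in the frame of tray between -0.035 and 0.035 m and y of door in the frame of tray between -0.035 and 0.035 m and z of door in the frame of tray below 0.012 m and angle between door's own z axis and vertical below 0.08 rad and distance between the grasp point and shutter_knob above 0.05 m and velocity of joint shutter below 0.01 m/s), for 0.2 s.
At the end, for the whole second after the job is handed in: The door lies home on the deck (its origin within 6 mm of the deck's middle, its pin axis within 6 mm of the hinge line), both pins out to within 3 mm, the shutter within 3 mm of its middle stop (0.022), the door let go and at rest (distance between door and deck below 0.006 m and distance between door_pins and hinge_line below 0.006 m and value of joint each of pin_upper, pin_lower below 0.003 m and value of joint shutter between 0.019 and 0.025 m and contact force between door and the fingers below 0.05 N and linear speed of door below 0.02 m/s); the robot touches nothing.
It fails at once if a bystander is shifted by more than 25 mm or knocked over (distance of any of tube_rack, wash_bottle, jar, dishes, tip_box, marker from where it was at the start of the episode above 0.025 m or angle between any of tube_rack, wash_bottle, jar, dishes, tip_box, marker's own z axis and vertical above 0.4 rad).
It fails at once if the door is dropped or banged into the tray (z of door in the frame of tray below 0.015 m and linear speed of door above 0.5 m/s).
It also fails if it takes over 72 s, if anything falls off the work surface, if the arm or the gripper's body presses on something with over 40 N, if the wrist force passes 120 N, or if a joint passes its speed limit or range.

## Working session

There is one attempt and no reset: what is moved stays moved. The work goes in short steps, each a Python script; the robot and the scene stay as the last script left them, time stands still between calls to the robot, and variables do not carry over. Pictures are saved under pics/ and viewed, at most 13 in all, crops included, and the job is handed in when it is done.

```bash
ls; mkdir -p pics; python3 - <<'E'
from bench import manip, eoat, status, viewer
import cv2,numpy as np
for n in ["scene","side"]:
    im=viewer.get_image(n); cv2.imwrite(f"pics/{n}0.png",im[:,:,::-1])
    c=viewer.get_calibration(n); print(n,c)
    R=cv2.Rodrigues(np.array(c['rvec']))[0]; print(-R.T@np.array(c['tvec']).ravel())
print(viewer.get_calibration("wrist"))
print(status.get_state())
E
```

```text
pics
scene {'fovy': 49.721490407800616, 'cx': 313.24165905993067, 'cy': 238.1767535566792, 'D': array([-0.15021651,  0.        ,  0.        ,  0.        ,  0.        ]), 'rvec': array([ 1.58997055,  1.92507178, -0.85872042]), 'tvec': array([ 0.08413229, -0.2411447 ,  1.66306877])}
[1.37159177 0.20560759 0.95262178]
side {'fovy': 52.8412659939342, 'cx': 313.4272057482867, 'cy': 241.78682144072118, 'D': array([-0.11077032,  0.        ,  0.        ,  0.        ,  0.        ]), 'rvec': array([ 2.00988937, -0.94046903,  0.47018632]), 'tvec': array([-0.33198841,  0.29629277,  0.62186544])}
[-0.03866683 -0.48093811  0.5932333 ]
{'fovy': 62.04570069006569, 'cx': 316.7746444526313, 'cy': 250.15123109642917, 'D': array([-0.03656093,  0.        ,  0.        ,  0.        ,  0.        ]), 'rvec': array([-2.45024301, -1.60926471, -0.1956426 ]), 'tvec': array([-0.67395734, -0.0290188 ,  0.38832403])}
{'clock': 0.1, 'joint_positions': array([-68.23353674,  26.89373672,  -2.78358584,  87.86693507,
         1.37967262,  65.37373739,  -4.71658944]), 'qvel': array([ 0.05493163, -0.16312583,  0.10054777, -0.2740172 ,  0.02383622,
        0.03714353,  0.01528564]), 'tau': array([ 7.81875278e-04, -5.09171855e+01, -8.10565730e-02, -2.36829132e+01,
       -6.15172181e-02,  3.44625476e-02,  6.80584549e-05]), 'position': array([0.26809289, 0.61889529, 0.22159153]), 'tool_rot': array([[-9.17595756e-01,  3.97514273e-01, -6.56184607e-04],
       [ 3.97514812e-01,  9.17594302e-01, -1.63451264e-03],
       [-4.76308458e-05, -1.76066496e-03, -9.99998449e-01]]), 'contact_force': array([ 0.65144472, -0.52468465,  0.07030824]), 'moment': array([-0.02904851,  0.01457908,  0.05466991]), 'finger_force': 0.0, 'gripper_width': 0.9993178388930026}
```

View pics/scene0.png

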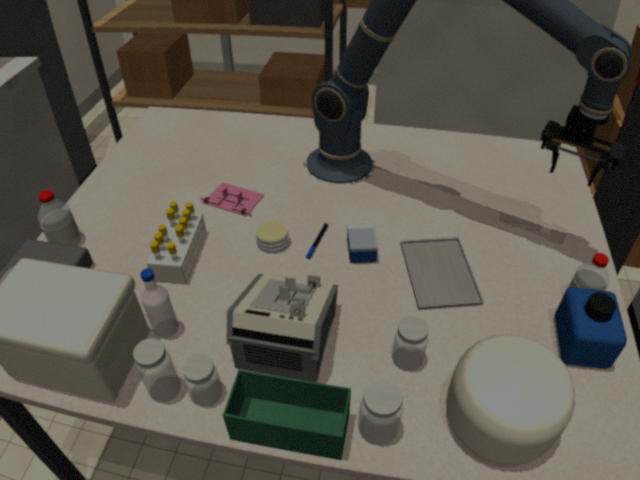

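View pics/side0.png

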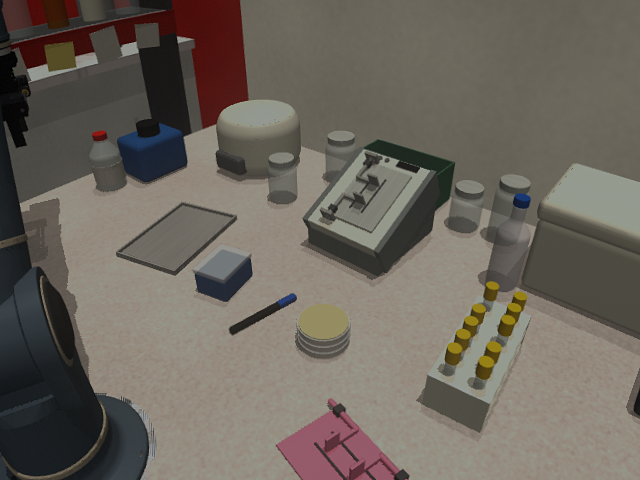

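Scene: candidates for the door are the grey aluminium plate with steel tabs on the photometer deck (scene (290,297), side (370,195)) and a pink look-alike on the bench (scene (234,198)). I choose the grey one. The tray is at scene (440,272) and side (178,237).

```bash
cat > h.py <<'E'
import numpy as np, cv2
from bench import manip, eoat, status, viewer, close_job
def K(c):
    f=240/np.tan(np.radians(c['fovy']/2)); return np.array([[f,0,c['cx']],[0,f,c['cy']],[0,0,1.]])
def ray(c,px):
    R=cv2.Rodrigues(np.array(c['rvec']))[0]
    u=cv2.undistortPoints(np.array([[px]],float),K(c),c['D']).ravel()
    d=R.T@np.array([u[0],u[1],1]); return -R.T@np.array(c['tvec']).ravel(), d/np.linalg.norm(d)
def tri(obs):
    A=np.zeros((3,3));b=np.zeros(3)
    for c,p in obs:
        o,d=ray(c,p);M=np.eye(3)-np.outer(d,d);A+=M;b+=M@o
    x=np.linalg.solve(A,b)
    return x,[np.linalg.norm(np.cross(x-o,d)) for o,d in (ray(c,p) for c,p in obs)]
def onz(c,p,z):
    o,d=ray(c,p); return o+d*(z-o[2])/d[2]
def proj(c,P):
    return cv2.projectPoints(np.array(P,float).reshape(-1,1,3),np.array(c['rvec']),np.array(c['tvec']),K(c),c['D'])[0].reshape(-1,2)
E
python3 - <<'E'
from h import *
s,d=viewer.get_calibration("scene"),viewer.get_calibration("side")
for n,a,b in [("t",(401,240),(118,248)),("t",(461,238),(182,204)),("t",(480,302),(236,214)),("t",(416,307),(175,271)),("tabA",(291,283),(373,178)),("tabB",(281,300),(360,197)),("door ctr",(288,298),(372,200))]:
    x,r=tri([(s,a),(d,b)]); print(n,x.round(3),np.round(r,4))
for p in [(401,240),(461,238),(480,302),(416,307)]: print(onz(s,p,.012).round(3))
for p in [(118,248),(182,204),(236,214),(175,271)]: print(onz(d,p,.012).round(3))
w=viewer.get_calibration("wrist"); st=status.get_state()
R=cv2.Rodrigues(w['rvec'])[0]; T=st['tool_rot']
o=-R.T@w['tvec']; print("cam in tool",(T.T@(o-st['position'])).round(4)); print((T.T@R.T).round(3))
E
```

```text
t [0.305 0.255 0.038] [0.055 0.055]
t [0.438 0.34  0.096] [0.0333 0.0333]
t [0.577 0.372 0.008] [0.0621 0.0621]
t [ 0.429  0.31  -0.109] [0.0366 0.0366]
tabA [ 0.676 -0.005  0.154] [0.0108 0.0108]
tabB [ 0.672 -0.007  0.107] [0.0131 0.0131]
door ctr [ 0.675 -0.011  0.105] [0.0072 0.0072]
[0.342 0.221 0.012]
[0.305 0.381 0.012]
[0.525 0.425 0.012]
[0.567 0.274 0.012]
[0.311 0.375 0.012]
[0.513 0.416 0.012]
[0.564 0.278 0.012]
[0.343 0.213 0.012]
cam in tool [ 0.0654 -0.0005 -0.1617]
[[ 0.    -0.971 -0.241]
 [ 1.    -0.     0.001]
 [-0.001 -0.241  0.971]]
```

```bash
cat >> h.py <<'E'
def deckR(yaw,tilt=.45):
    c,s=np.cos(yaw),np.sin(yaw); Z=np.array([[c,-s,0],[s,c,0],[0,0,1]])
    u=Z@[np.cos(tilt),0,np.sin(tilt)]; y=Z@[0,1,0]; n=np.cross(u,y); return np.c_[u,y,n]
def toolR(D,flip=False):   # tool y along +-u, z along -n
    u,y,n=D.T; s=-1 if flip else 1
    return np.c_[np.cross(s*u,-n),s*u,-n]
def snap(name):
    w=viewer.get_calibration("wrist"); im=viewer.get_image("wrist"); cv2.imwrite(f"pics/{name}.png",im[:,:,::-1]); np.save(f"pics/{name}.npy",w,allow_pickle=True); return w,im
def cal(name): return np.load(f"pics/{name}.npy",allow_pickle=True).item()
E
python3 - <<'E'
from h import *
D=deckR(np.radians(10)); c=np.array([.675,-.01,.115])
for f in (False,True):
    for off in ([0,0,.16],[0,0,.02],[-.06,-.05,.16]):
        q=manip.ik(c+D@off,toolR(D,f)); print(f,off,None if q is None else np.round(q,0))
f=False
try:
    manip.goto(c+D@[0.02,0.03,.17],toolR(D,f)); snap("w1")
    manip.move_l(c+D@[-0.06,-.05,.17]); snap("w2")
except manip.PlanningError as e: print(e)
print(status.get_state()['position'],status.get_state()['clock'])
E
python3 -c "
import cv2,numpy as np
cv2.imwrite('pics/w12.png',np.hstack([cv2.resize(cv2.imread(f'pics/w{i}.png'),(400,300)) for i in (1,2)]))"
```

```text
False [0, 0, 0.16] [-36.   8.  41. 116. -20.  34.  28.]
False [0, 0, 0.02] [-13.  22.  15. 115. -29.  20.  35.]
False [-0.06, -0.05, 0.16] [-35.   6.  47. 122. -26.  32.  41.]
True [0, 0, 0.16] [ -55.   13.   66.  116.  -32.   37. -141.]
True [0, 0, 0.02] [ -32.   26.   41.  116.  -54.   28. -123.]
True [-0.06, -0.05, 0.16] [ -50.    9.   66.  122.  -34.   35. -131.]
[ 0.55826779 -0.08055599  0.24230454] 3.5917
```

View pics/w1.png

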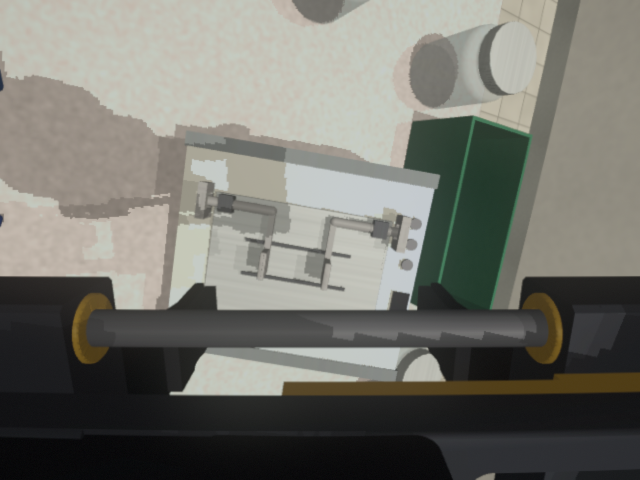

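View pics/w2.png

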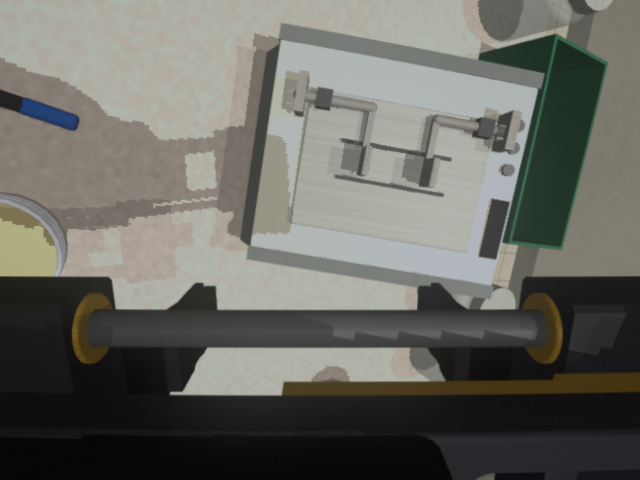

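Both wrist views show the aluminium door (steel tabs, grey) on the white deck: tabs at w2 (366,145) and (432,158), w1 (267,245) and (327,258). That confirms the choice; I'll enlarge it for exact pixels.

```bash
python3 - <<'E'
import cv2
a=cv2.imread('pics/w2.png')[65:265,270:535]; cv2.imwrite('pics/c2.png',cv2.resize(a,None,fx=3,fy=3,interpolation=cv2.INTER_CUBIC))
a=cv2.imread('pics/w1.png')[170:300,190:430]; cv2.imwrite('pics/c1.png',cv2.resize(a,None,fx=3,fy=3,interpolation=cv2.INTER_CUBIC))
E
```

```text
(no output)
```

View pics/c2.png

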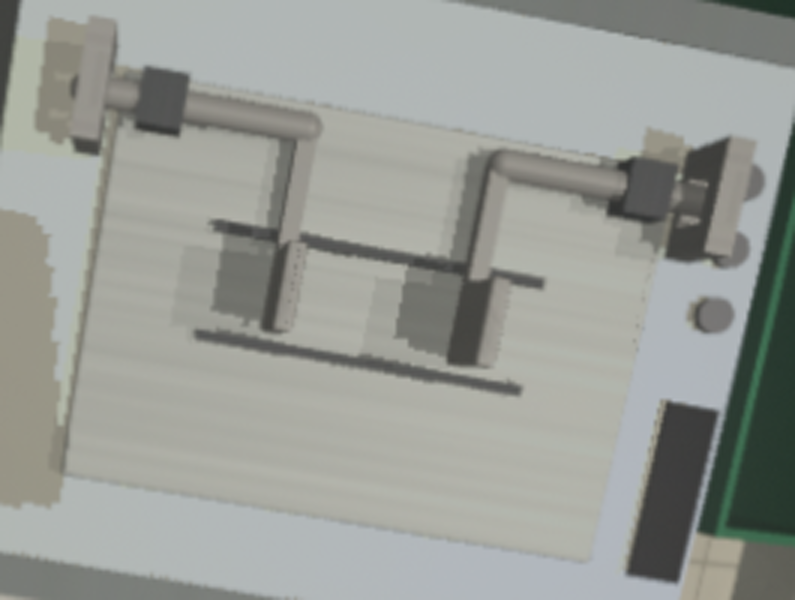

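View pics/c1.png

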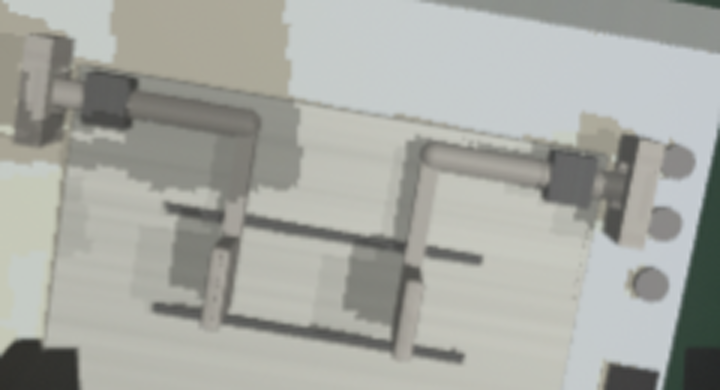

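```bash
python3 - <<'E'
from h import *
from scipy.optimize import least_squares
w1,w2=cal("w1"),cal("w2")
p2=lambda x,y:(270+x/3,65+y/3); p1=lambda x,y:(190+x/3,170+y/3)
obs=[(w2,p2(66,474),(-75,-58,5)),(w2,p2(589,561),(75,-58,5)),(w2,p2(290,287),(-25.5,0,35)),(w2,p2(494,324),(25.5,0,35)),
(w2,p2(95,79),(-81.5,42,25)),(w2,p2(732,197),(81.5,42,25)),(w1,p1(216,289),(-25.5,0,35)),(w1,p1(408,319),(25.5,0,35)),(w1,p1(640,191),(81.5,42,25))]
for i,j in ((2,6),(3,7),(5,8)): print(tri([obs[i][:2],obs[j][:2]]))
def res(p): 
    D=deckR(p[3]); return np.concatenate([proj(c,p[:3]+D@np.array(q)/1e3)[0]-x for c,x,q in obs])
r=least_squares(res,[.675,-.01,.115,0],x_scale=[.01,.01,.01,.05],loss='soft_l1'); print(r.x,np.degrees(r.x[3]),res(r.x).reshape(-1,2).round(1))
np.save("deck.npy",r.x)
# tray
s,d=viewer.get_calibration("scene"),viewer.get_calibration("side")
ob=[(s,(401,240),(-1,-1)),(s,(461,238),(-1,1)),(s,(480,302),(1,1)),(s,(416,307),(1,-1)),(d,(118,248),(-1,1)),(d,(182,204),(1,1)),(d,(236,214),(1,-1)),(d,(175,271),(-1,-1))]
def rt(p):
    c_,s_=np.cos(p[2]),np.sin(p[2]); return np.concatenate([proj(c,[p[0]+c_*a*.115-s_*b*.08,p[1]+s_*a*.115+c_*b*.08,p[3]])[0]-x for c,x,(a,b) in ob])
t=least_squares(rt,[.43,.32,.2,.012],x_scale=[.01,.01,.05,.01]); print(t.x,np.degrees(t.x[2]),rt(t.x).reshape(-1,2).round(1)); np.save("tray.npy",t.x)
E
```

```text
(array([ 0.6395462, -0.0069461,  0.1333361]), [np.float64(2.87892290284043e-05), np.float64(2.8789229028544012e-05)])
(array([ 0.68576231, -0.00737176,  0.15536462]), [np.float64(0.0005141864004258109), np.float64(0.0005141864004258116)])
(array([0.74065663, 0.03444663, 0.17119698]), [np.float64(0.0007909834225006988), np.float64(0.000790983422500787)])
[ 0.67796613 -0.00709317  0.11303271 -0.00831305] -0.4763024269095086 [[-1.2  0.1]
 [ 0.2  0.2]
 [ 0.4 -0.2]
 [-0.2 -0.8]
 [-0.3  0.4]
 [-0.9 -0.6]
 [ 0.4 -0.1]
 [ 0.6  0.3]
 [ 0.7  0.8]]
[0.43496339 0.32439548 0.24444002 0.01033773] 14.00538130604692 [[-1.   0.7]
 [-2.7 -0. ]
 [ 1.9  1.3]
 [ 0.2  0.2]
 [-2.7  2.3]
 [ 1.5 -3.5]
 [ 1.7  0.7]
 [-1.7 -0.6]]
```

```bash
python3 - <<'E'
from h import *
st=status.get_state(); w=viewer.get_calibration("wrist")
for y in (-.0435,-.0585):
  for z in (0,-.02,-.04,-.07):
    print(y,z,[proj(w,st['position']+st['tool_rot']@np.array([x,y,z]))[0].round(0) for x in (.0095,-.0095)])
a=cv2.imread('pics/w2.png')[270:400,140:500]; a=cv2.convertScaleAbs(a,alpha=2.2,beta=15)
b=cv2.imread('pics/scene0.png')[110:190,530:630]
o=np.zeros((570,720,3),np.uint8); o[:260]=cv2.resize(a,(720,260)); o[270:510,:300]=cv2.resize(b,(300,240),interpolation=cv2.INTER_CUBIC)
cv2.imwrite('pics/f.png',o)
E
```

```text
-0.0435 0 [array([216., 285.]), array([219., 326.])]
-0.0435 -0.02 [array([203., 303.]), array([207., 348.])]
-0.0435 -0.04 [array([186., 325.]), array([191., 376.])]
-0.0435 -0.07 [array([150., 373.]), array([158., 435.])]
-0.0585 0 [array([181., 285.]), array([185., 326.])]
-0.0585 -0.02 [array([164., 302.]), array([169., 348.])]
-0.0585 -0.04 [array([142., 324.]), array([148., 375.])]
-0.0585 -0.07 [array([ 94., 373.]), array([104., 434.])]
```

View pics/f.png

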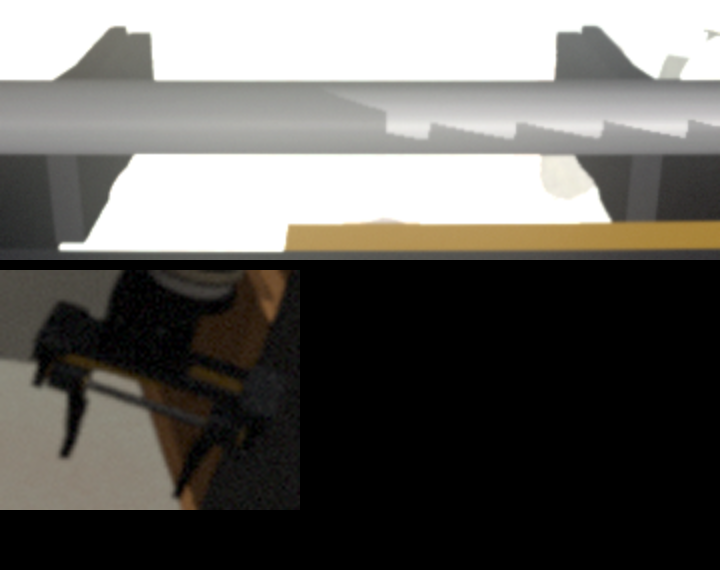

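The fingers taper (about 9 mm thick at the tip, inner faces at w2 x=216/418), so the tips should fit the well later. Now the pinch.

```bash
python3 - <<'E'
from h import *
p=np.load("deck.npy"); p[2]=.114; np.save("deck.npy",p); D=deckR(p[3]); c=p[:3]; R=toolR(D)
manip.goto(c+D@[0,0,.10],R); manip.move_l(c+D@[0,0,.009],vel=.08)
s=status.get_state(); print(s['contact_force'].round(1), D.T@(s['position']-c))
eoat.close_gripper(25); manip.hold(.2)
s=status.get_state(); print(s['contact_force'].round(1),s['gripper_width'],s['finger_force'],s['clock'], D.T@(s['position']-c))
for off in ([0,0,.10],):
  q=manip.ik(c+D@off,R); print(q.round(0))
t=np.load("tray.npy"); T=deckR(t[2],0.); print(T)
for z in (.2,.015):
  q=manip.ik(np.r_[t[:2],z]+T@[0,.004,0],toolR(T)); print(None if q is None else q.round(0))
E
```

```text
[-0.   0.4  1.3] [ 4.00829149e-04 -1.43456172e-05  9.43903904e-03]
[-4.7  0.5  4.8] 0.31466326689989255 25.000799575354904 6.6167 [-2.94012911e-04  7.16264744e-05  9.06430130e-03]
[-37.  16.  39. 116. -21.  27.  15.]
[[ 0.970273   -0.24201303  0.        ]
 [ 0.24201303  0.970273   -0.        ]
 [ 0.          0.          1.        ]]
[-80.  20.  49. 109. -18.  58.  -9.]
[-64.  33.  30. 117. -27.  37.  -2.]
```

```bash
python3 - <<'E'
from h import *
p=np.load("deck.npy"); D=deckR(p[3]); c=p[:3]
manip.move_l(c+D@[0,0,.12],vel=.1)
s=status.get_state(); print(s['contact_force'].round(1),s['gripper_width'])
t=np.load("tray.npy"); T=deckR(t[2],0.); P=np.r_[t[:2],0]+T@[0,.004,0]
manip.move_l(P+[0,0,.17],toolR(T),vel=.15)
manip.move_l(P+[0,0,.04],vel=.1)
manip.hold(.3); f0=status.get_state()['contact_force'][2]
z=.022; 
while z>.008:
    manip.move_l(P+[0,0,z],vel=.03); s=status.get_state(); f=s['contact_force'][2]; print(z,s['position'][2].round(4),round(f-f0,1))
    if f-f0>4: break
    z-=.002
snap("t1"); print(status.get_state()['clock'],s['gripper_width'])
E
```

```text
[-0.   0.2 -2.7] 0.31384795493388984
0.022 0.022 -0.6
0.019999999999999997 0.02 -1.0
0.017999999999999995 0.0179 -1.4
0.015999999999999993 0.0158 -0.8
0.013999999999999993 0.0139 -1.4
0.011999999999999993 0.0119 -0.7
0.009999999999999993 0.0114 13.0
14.675 0.3207280200462552
```

View pics/t1.png

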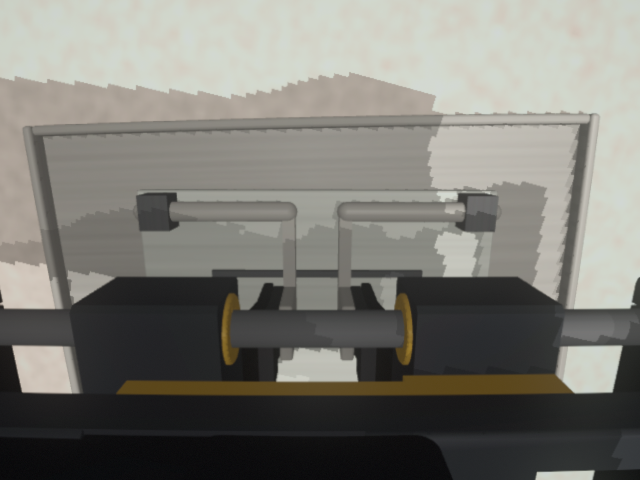

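The picture shows the door lying flat and square in the tray, well inside its walls (pin blocks at (157,212) and (478,212)). I'll release it and look at the well.

```bash
python3 - <<'E'
from h import *
s=status.get_state(); x=s['position']
manip.move_l(np.r_[x[:2],.0122],vel=.03); eoat.gripper_open(); manip.hold(.2)
manip.move_l(np.r_[x[:2],.10],vel=.1); snap("t2"); np.save("tcp_tray.npy",x)
p=np.load("deck.npy"); p[2]=.115; np.save("deck.npy",p); D=deckR(p[3]); c=p[:3]; R=toolR(D)
manip.move_l(np.r_[x[:2],.2],vel=.25)
manip.move_l(c+D@[0,-.01,.15],R,vel=.25); snap("k1")
manip.move_l(c+D@[-.02,-.07,.15],vel=.2); snap("k2"); print(status.get_state()['clock'])
a=cv2.imread('pics/k1.png')[130:330,150:450];b=cv2.imread('pics/k2.png')[40:270,180:520]
cv2.imwrite('pics/k.png',np.hstack([cv2.resize(b,(800,541),interpolation=cv2.INTER_CUBIC)]))
E
```

```text
20.2167
```

View pics/k.png

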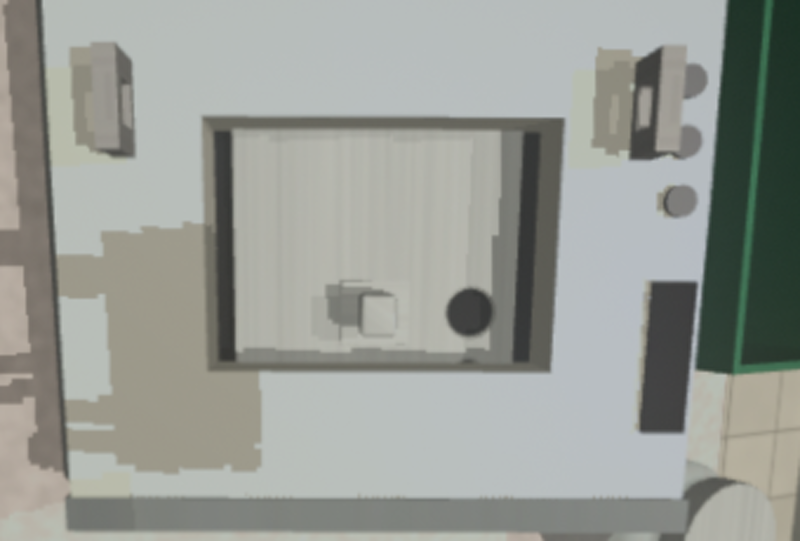

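```bash
python3 - <<'E'
from h import *
from scipy.optimize import least_squares
w=cal("k2"); f=lambda x,y:np.array((180+x*.425,40+y*.425))
o=[(f(204,117),(-57,40,0)),(f(564,118),(57,40,0)),(f(551,372),(57,-40,0)),(f(210,371),(-57,-40,0)),(f(379,314),(0,-22,-8)),(f(103,97),(-81.5,42,25)),(f(673,98),(81.5,42,25))]
p=np.load("deck.npy"); 
def res(p,o=o): D=deckR(p[3]); return np.concatenate([proj(w,p[:3]+D@np.array(q)/1e3)[0]-x for x,q in o])
print(res(p).reshape(-1,2).round(1))
r=least_squares(res,p,x_scale=[.01,.01,.01,.05],loss='soft_l1'); print(r.x,p,res(r.x).reshape(-1,2).round(1))
g=lambda v:res(np.r_[v[0],v[1],.115,v[2]]); r=least_squares(g,p[[0,1,3]]); print(r.x, g(r.x).reshape(-1,2).round(1))
D=deckR(p[3]); print("shift u,y,n",D.T@(np.r_[r.x[:2],.115]-p[:3])*1e3)
E
```

```text
[[ 0.3 -0.4]
 [ 2.  -0.6]
 [ 1.7 -0.2]
 [ 0.7  0.3]
 [ 1.6  0.5]
 [ 2.4 -0.3]
 [ 1.1 -0.4]]
[ 0.67740956 -0.00718642  0.11391007 -0.00930165] [ 0.67796613 -0.00709317  0.115      -0.00831305] [[-0.8 -0.1]
 [ 0.4 -0.3]
 [ 0.2 -0.1]
 [-0.5  0.2]
 [ 0.3  0.5]
 [ 1.3 -0.1]
 [-0.7 -0. ]]
[ 0.67680556 -0.00726558 -0.00903518] [[-1.1 -0.3]
 [ 0.8 -0.4]
 [ 0.4  0.2]
 [-0.8  0.5]
 [ 0.3  0.7]
 [ 0.8 -0.3]
 [-0.1 -0.2]]
shift u,y,n [-1.04369638 -0.18205339  0.50416282]
```

```bash
python3 - <<'E'
from h import *
p=np.array([.6770,-.0072,.1147,-.009]); np.save("deck.npy",p); D=deckR(p[3]); c=p[:3]; R=toolR(D)
y=-.022
manip.goto(c+D@[0,y,.03],R); manip.move_l(c+D@[0,y,.004],vel=.08); manip.hold(.2); f0=status.get_state()['contact_force']
n=0.
while n>=-.0155:
    manip.move_l(c+D@[0,y,n],vel=.05); s=status.get_state(); df=D.T@(s['contact_force']-f0); print(n,df.round(1))
    if np.linalg.norm(df)>6: break
    n-=.003
if n<-.0115:
    eoat.close_gripper(15); s=status.get_state(); print("w",s['gripper_width']*87,D.T@(s['contact_force']-f0))
    manip.move_l(c+D@[0,y+.022,n+.003],vel=.04); manip.hold(.2); s=status.get_state(); print("w",s['gripper_width']*87,D.T@(s['contact_force']-f0),D.T@(s['position']-c))
print(n,s['clock'])
E
```

```text
0.0 [-1.1 -0.1  0.9]
-0.003 [-0.4 -0.5  0.8]
-0.006 [ 0.4  0.9 -0.2]
-0.009000000000000001 [-0.1 -0.6 -0.6]
-0.012 [-0.5  0.1  0.7]
-0.015 [1.  0.6 0.4]
w 11.441527744518877 [-0.64105276  0.1038532   0.44586547]
w 11.81687079435202 [ 0.55411831 -1.5059038   0.2375319 ] [-6.95191133e-05  2.14876389e-04 -1.50010148e-02]
-0.018 25.0667
```

Gripped and dragged; release, raise and look.

```bash
python3 - <<'E'
from h import *
p=np.load("deck.npy"); D=deckR(p[3]); c=p[:3]; R=toolR(D)
eoat.gripper_open(); manip.hold(.1); manip.move_l(c+D@[0,0,.05],vel=.1); manip.hold(.05)
manip.move_l(c+D@[-.02,-.06,.15],vel=.25); w,im=snap("m1"); print(status.get_state()['clock'])
print("pred knob mid",proj(w,[c+D@[0,0,-.008],c+D@[0,-.022,-.008],c+D@[.034,0,-.03]]))
# door in the tray, view t2
t2=cal("t2"); x=np.load("tcp_tray.npy"); T=deckR(np.load("tray.npy")[2],0.); x[2]=.004
print("pred tabs t2",proj(t2,[x+T@np.array(q) for q in ([-.0255,0,.035],[.0255,0,.035],[-.075,.05,.005],[.075,.05,.005])]))
a=cv2.imread('pics/m1.png')[40:270,180:520];b=cv2.imread('pics/t2.png')[100:420,100:540]
o=np.zeros((590,800,3),np.uint8); o[:270,:400]=cv2.resize(a,(400,270)); o[270:590,:440]=b
cv2.imwrite('pics/m.png',o)
E
```

```text
28.0667
pred knob mid [[343.25855849 159.83733618]
 [342.83569769 188.13113679]
 [382.22833438 159.41270582]]
pred tabs t2 [[274.11157575 266.76165601]
 [362.07040767 266.82243793]
 [198.16183998 176.34278246]
 [438.11080279 176.43713325]]
```

View pics/m.png

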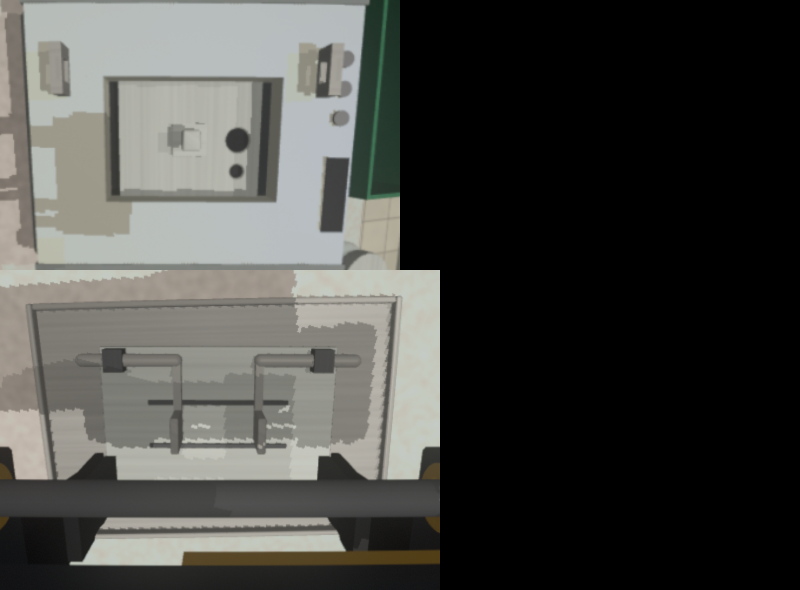

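The shutter knob reads (343,159) against a predicted (343,160) for the middle stop, with the larger hole over the port. The door in the tray is central under the old pinch pose (tabs at (276,266) and (360,266)). Now I'll regrasp the door and bring it home.

```bash
python3 - <<'E'
from h import *
x=np.load("tcp_tray.npy"); T=deckR(np.load("tray.npy")[2],0.)
D=deckR(-.00831); G=np.array([.67797,-.00709,.114])+D@[-.0003,.00007,.00906]; R=toolR(D)
manip.move_l(np.r_[x[:2],.2],toolR(T),vel=.25); manip.move_l(np.r_[x[:2],.06],vel=.2); manip.move_l(np.r_[x[:2],.0119],vel=.06)
eoat.close_gripper(25); manip.hold(.1); s=status.get_state(); print(s['gripper_width']*87,s['position'])
manip.move_l(np.r_[x[:2],.17],vel=.12); manip.move_l(G+D@[0,0,.12],R,vel=.18)
manip.move_l(G+D@[0,0,.02],vel=.1); manip.hold(.2); f0=status.get_state()['contact_force']; snap("h1")
n=.006
while n>-.004:
    manip.move_l(G+D@[0,0,n],vel=.03); s=status.get_state(); df=D.T@(s['contact_force']-f0); print(round(n,4),df.round(1),(D.T@(s['position']-G)*1e3).round(1))
    if np.linalg.norm(df)>5: break
    n-=.0015
print(s['gripper_width']*87,s['clock']); snap("h2")
w=cal("h2"); c=G-D@[0,0,.009]
print("pred pins' hinge axis pts",proj(w,[c+D@np.array(q)/1e3 for q in ([-75,50,5],[75,50,5],[-78,42,11],[78,42,11])]).round(0))
cv2.imwrite('pics/h2c.png',cv2.resize(cv2.imread('pics/h2.png')[100:360,80:560],(800,433),interpolation=cv2.INTER_CUBIC))
E
```

```text
27.4665155426737 [0.4341439  0.32841756 0.0120536 ]
0.006 [0.5 0.7 0.7] [-0.1 -0.2  5.8]
0.0045 [0.4 0.5 0.1] [-0.   0.   4.5]
0.003 [ 1.   1.  -0.8] [-0.1  0.   3. ]
0.0015 [ 1.4 -0.6 -0.7] [-0.   0.   1.4]
0.0 [-0.8  0.4  7.8] [ 0.2 -0.1  0.5]
27.25363801293227 39.6167
pred pins' hinge axis pts [[137. 190.]
 [497. 189.]
 [125. 211.]
 [509. 210.]]
```

View pics/h2c.png

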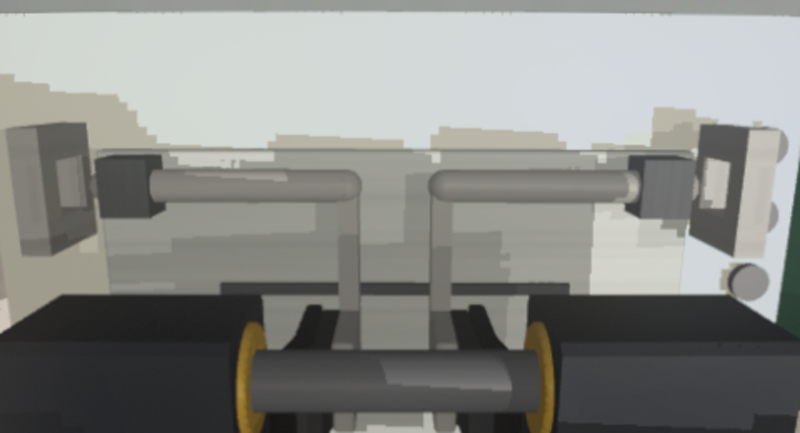

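The door lies on the deck between the hinge plates. The pins (row 185) line up with the holes at (70,180) and (713,183), so I release.

```bash
python3 - <<'E'
from h import *
D=deckR(-.00831); G=np.array([.67797,-.00709,.114])+D@[-.0003,.00007,.00906]
eoat.gripper_open(); manip.hold(.3)
manip.move_l(G+D@[0,0,.06],vel=.1); manip.move_l(G+D@[0,-.02,.13],vel=.2); w,im=snap("e1")
c=np.array([.6770,-.0072,.1147]);D=deckR(-.009)
print(proj(w,[c+D@np.array(q)/1e3 for q in ([-25.5,0,35],[25.5,0,35],[-75,50,5],[-81.5,42,25],[81.5,42,25],[75,50,5])]).round(0), status.get_state()['clock'])
cv2.imwrite('pics/e1c.png',cv2.resize(im[60:330,120:520,::-1],(800,540),interpolation=cv2.INTER_CUBIC))
E
```

```text
[[280. 222.]
 [356. 222.]
 [213. 146.]
 [197. 158.]
 [439. 158.]
 [422. 146.]] 42.4667
```

View pics/e1c.png

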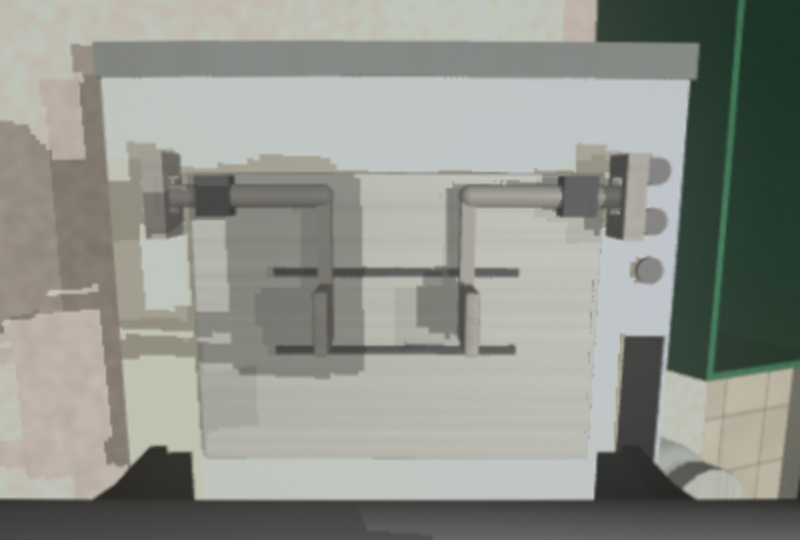

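The tabs at (280,220) and (356,221) match the home prediction, and both pins are through their plates. I'm handing in.

```bash
python3 -c "
from h import *
print(close_job())"
```

```text
the job is handed in; nothing more can be done
None
```

The door is back home on the deck with both pins sprung into their hinge plates and the shutter at its middle stop; the job was handed in at about 42 s, and the result of the judging was not shown to me.

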